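# Let one wire spool past the spring stop

## Robot

A 6-joint arm with a two-finger parallel gripper is mounted at the origin on the work surface. World frame = base frame: x ahead of the robot, y to its left, z up, the work surface at z = 0. Lengths are in m, angles in degrees, forces in N, time in s.
With the tool pointing down it reaches from about 0.35 to 0.95 m from the base axis. Payload 17.4 kg.
Tool frame: the origin (TCP) lies where the fingers leave the gripper's body, on its centre line; the fingertips stand 84 mm ahead of it and the grasp point (between the pads) lies 65 mm ahead of it (bot.tips_ahead is the distance from the TCP to the fingertips, in m); z points along the fingers, y is the direction in which the jaws open and shut (so a half turn about z gives the same grasp; the last joint's range is limited). The gripper opens to 93 mm and grips with 3 to 60 N. Pads are 15 mm wide; open, the fingers measure 128 mm over their backs; the gripper's body (75 mm by 188 mm) begins 65 mm behind the grasp point.
Start: joints at [64.641, 6.646, 82.598, -0, 90.757, -2.166], TCP at [0.266, 0.62, 0.303] pointing down, gripper open.
Joint ranges: [-162.19, 162.19], [-47.58, 125.68], [4.15, 143.07], [-65.23, 245.23], [0.69, 171.88], [-170.13, 170.13]. Speed limits (degrees/s): [108.29, 108.29, 127.2, 180, 180, 180].

## Interface

Orientations are given as [roll, pitch, yaw] about the fixed x, y, z axes, in that order (R = Rz(yaw) Ry(pitch) Rx(roll)).
In Python, from cell import bot, read_camera, camera_model gives the robot as it stands.
- The arm moves only by the shell command python3 -m jog 'ROWS' [OPENING] [FORCE]. ROWS is JSON, a list of rows, each an object of numbers: "tx", "ty", "tz": the shift along the world's x, y, z in cm; "wx", "wy", "wz": the turn, a rotation vector about the world's x, y, z in degrees. In form: [{"tx": .., "ty": .., "tz": .., "wx": .., "wy": .., "wz": ..}, ...]. A call has 1 to 5 rows; each row is the pose to reach, as a shift and turn from the pose commanded when the call began; what a row does not reach only later rows make up. A row lasts 1/8 s, in which the tool goes at most 62.5 mm and 10.7 degrees, less where a joint would pass 70% of its speed; a pose out of reach is approached as far as the arm can. A call with a gripper value outside its range is refused whole. OPENING is the closure, from 0 (fully open) to 1 (shut), set as the call begins (- or left out, the last holds). The fingers move at their own pace and stop on an object; FORCE is the grip in N (left out, the last holds). Time passes only in rows, so rows that repeat a pose let the fingers close. It gives the time, the measured TCP pose, the force and the opening at its end, in the units of the state.
- bot.read_state(): the state, without advancing time (a new reading comes with each control period).
- read_camera(name): name is "scene" or "top"; returns (picture, depth): 420x560x3 uint8, blue, green, red; 420x560 float32, m along the optical axis (not along the pixel's ray), 0 where there is no reading.
- camera_model(name): a dict with "camera_matrix" (3x3 intrinsics, pixels), "eye" and "rotation" of the camera in the world. Camera axes: x right, y up, looking along -z (the intrinsics and any distortion apply to the point x, -y, -z); pixel columns grow to the right and rows downward; lengths in m; the calibration is good to about 2 mm. A picture is of the moment at which its call begins. camera_model takes no time and is no camera call.
- bot.hand_in(): hands the job in, once; it reports no verdict.
The state is a dict: "time": time; "joints": joint angles; "qd": joint speeds; "joint_torque": joint torques, N m; "position": TCP position; "tool_rot": TCP orientation; "force": force on the tool from outside, world axes, zero at the start; "moment": the same for the moment, N m; "gripper_width": finger opening in m.
Only numpy, scipy, OpenCV 4.12 (cv2) and the standard library are available. Lean on these libraries where they do the work, as an engineer would, in place of code of your own. Each camera call takes 0.05 s, during which the arm holds its last target.

## Task

Two wire spools stand in the feed lane. Press the long spring stop plate in the lane's floor down with your fingertips, just behind the front spool, so that the two stop teeth sink out of its way, and keep the plate held down while you push the front spool past the teeth, all the way to the end plate. Then lift off so that the teeth spring up behind it; only push the spool, never lift or tip it, and leave the waiting spool and the other things where they are.

Things in the scene. Friction and masses are not known exactly. Their poses are not given: they have to be found in the camera images.
- lane: Straight metal feed lane fixed to the table, 104 mm wide. Origin: on the table, on the lane's centre line, below the line of the stop teeth. x = feed direction, y across, z up. It spans x -310 to +110 mm. Spools stand on its aluminium deck, 30 mm above the table; side rails (inner faces y +-42 mm) rise 10 mm above the deck. A slot 44 mm wide runs along the middle, with the stop plate in it.
- lane_end (a point): Middle of the near face of the grey end plate that closes the lane (lane x +90 mm), at deck height. The end plate rises 30 mm above the deck.
- stop (a joint): Travel of the spring stop, straight down, in m: 0 = up, 0.015 = fully down. One piece: a dark ribbed steel plate in the slot and two steel teeth fixed to it. Pressing anywhere along the plate sinks the teeth; they are under the deck beyond 0.010. Spring force about 3 N at first, 6 N fully down.
- stop_teeth (a point): Midway between the tips of the two teeth (lane x 0). Each is 8 mm long, 7 mm wide, centred at lane y +-27.5 mm (48 mm clear between them); when up they stand 10 mm above the deck.
- stop_pad (a point): Point on the top face of the stop plate, on the lane's centre line, 150 mm before the teeth. The plate is 40 mm wide, spans lane x -190 to +35 mm, and its top is 29 mm above the table when up (1 mm under the deck); this point goes down with it.
- spool: The front wire spool, nearer the teeth: upright on the deck, 80 mm in diameter, 40 mm high, 0.55 to 0.9 kg; black flanges, bright steel wire. Origin: centre of its underside. Raised teeth stop it with its centre at lane x -36 mm; it is wholly past them from x +37 mm and touches the end plate at x +50 mm.
- waiting_spool: An identical spool standing in the lane farther back, centre 155 to 220 mm behind the front spool's centre; to be left. Origin: centre of its underside.
- tall_spool: Bystander: wire spool 64 mm in diameter, 70 mm high, beside the lane. Origin: centre of its underside.
- flat_spool: Bystander: copper wire spool 90 mm in diameter, 34 mm high, beside the lane. Origin: centre of its underside.
- small_spool: Bystander: brass wire spool 48 mm in diameter, 45 mm high, beside the lane. Origin: centre of its underside.
- tape_roll: Bystander: cardboard ring 84 mm in diameter, 24 mm high, lying beside the lane. Origin: centre of its underside.
- carton: Bystander: cardboard carton 85 x 60 mm, 45 mm high, beside the lane. Origin: centre of its underside.
Mind the look-alikes: they are no part of the job. Leave any pink or yellow look-alike of the spool alone.

How it is judged:
By the outcome, as a careful person would: the job done as asked, in the order asked, and still so for the second after the job is handed in, with the robot touching nothing.
It also fails if it takes over 35 s, if anything falls off the work surface, if the arm or the gripper's body presses on something with over 40 N, if the wrist force passes 120 N, or if a joint passes its speed limit or range.

## Working session

There is one attempt and no reset: what is moved stays moved. The work goes in short steps, Python scripts to look and compute and a shell command to move; the robot and the scene stay as the last step left them, time stands still between calls to the robot, and variables do not carry over. Pictures are saved under pics/ and viewed, and the job is handed in when it is done.

```bash
ls; mkdir -p pics; python3 - <<'E'
from cell import bot, read_camera, camera_model
import cv2,numpy as np
for n in("scene","top"):
    p,d=read_camera(n); cv2.imwrite(f"pics/{n}0.png",p); np.savez(f"{n}0.npz",p=p,d=d)
    m=camera_model(n); print(n,m)
print(bot.read_state())
E
```

```text
pics
scene {'camera_matrix': array([[469.18559508,   0.        , 278.93560541],
       [  0.        , 469.18559508, 210.64079697],
       [  0.        ,   0.        ,   1.        ]]), 'eye': array([1.30520568, 0.36933702, 0.66742819]), 'rotation': array([ 52.39840197,  -1.25281772, 114.32000762])}
top {'camera_matrix': array([[485.2557588 ,   0.        , 274.10511085],
       [  0.        , 485.2557588 , 205.63950235],
       [  0.        ,   0.        ,   1.        ]]), 'eye': array([0.4376756 , 0.06171292, 0.91265026]), 'rotation': array([  9.58317425,   0.66086279, -90.97093385])}
{'time': 0.1, 'joints': array([ 6.46411942e+01,  6.67101279e+00,  8.26326078e+01, -1.75170803e-03,
        9.07581526e+01, -2.16475600e+00]), 'qd': array([-0.05477746, -0.09199109, -0.06650185,  0.00822908, -0.00731203,
       -0.00273054]), 'joint_torque': array([ 1.62207496e-03, -7.22914052e+01, -6.23859215e+01,  7.82105955e-02,
        2.28129560e-02, -7.81568269e-05]), 'position': array([0.26580349, 0.62034527, 0.30207577]), 'tool_rot': array([-1.79938205e+02, -5.83038712e-04,  1.56805928e+02]), 'force': array([0.05977934, 0.96867382, 0.25391015]), 'moment': array([-0.02943637,  0.03493138, -0.02281618]), 'gripper_width': 0.09304362709653514}
```

View pics/scene0.png

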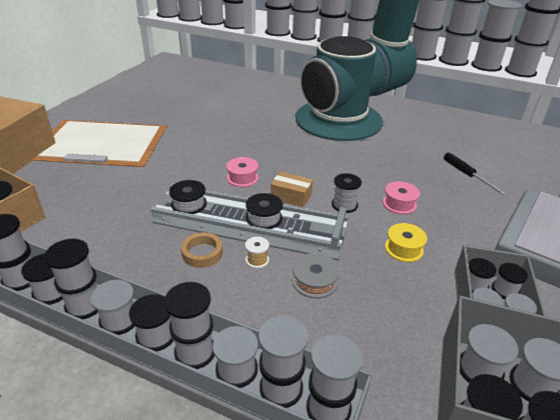

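View pics/top0.png

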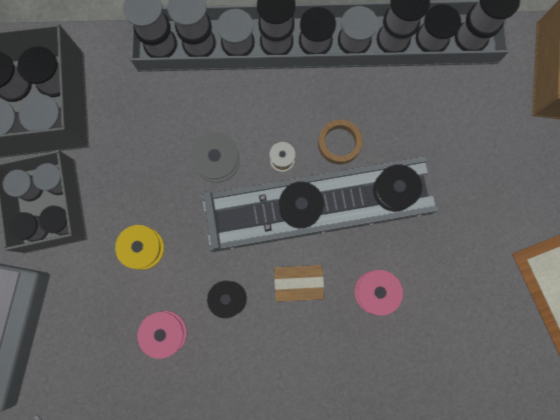

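The top picture shows two black spools in the lane, the front one at about (301,204) and the waiting one at (399,187). The teeth are at (265,198) and (267,227), and the end plate is near (211,220). Other things that could be mistaken for the front spool:
- waiting spool (399,187)
- tall spool (227,299)
- grey flat spool (215,157)
- small spool (282,155)
- pink spools (379,292) and (162,335)
- yellow spool (138,247)

I choose (301,204), the black spool nearest the teeth.

```bash
cat > h.py <<'E'
import numpy as np,cv2
from scipy.spatial.transform import Rotation as R
from cell import camera_model
def ray(n,px):
    m=camera_model(n);K=m["camera_matrix"]
    px=np.atleast_2d(np.asarray(px,float))
    d=np.c_[(px[:,0]-K[0,2])/K[0,0],-(px[:,1]-K[1,2])/K[1,1],-np.ones(len(px))]
    return m["eye"],d@R.from_euler('xyz',m["rotation"],degrees=True).as_matrix().T
def onz(n,px,z):
    e,d=ray(n,px); return e+d*((z-e[2])/d[:,2])[:,None]
def cloud(n,D):
    v,u=np.mgrid[:D.shape[0],:D.shape[1]]
    e,d=ray(n,np.c_[u.ravel(),v.ravel()])
    return (e+d*D.ravel()[:,None]).reshape(*D.shape,3)
E
python3 - <<'E'
from h import *
z=np.load("top0.npz");p,D=z["p"],z["d"]
C=cloud("top",D)
print("table z",np.median(C[250:280,300:340,2]))
c=p[140:260,190:450]; cv2.imwrite("pics/crop0.png",cv2.resize(c,None,fx=3,fy=3,interpolation=cv2.INTER_CUBIC))
hsv=cv2.cvtColor(p,cv2.COLOR_BGR2HSV)
# black spool tops
m=((p.max(2)<45)&(C[...,2]>.058)&(C[...,2]<.082)).astype(np.uint8)
n,l,s,ce=cv2.connectedComponentsWithStats(m)
for i in range(1,n):
    if s[i,4]>300 and 190<ce[i,0]<450 and 150<ce[i,1]<260:
        cs,_=cv2.findContours((l==i).astype(np.uint8),cv2.RETR_EXTERNAL,cv2.CHAIN_APPROX_NONE)
        h=cv2.convexHull(max(cs,key=len))[:,0]; w=onz("top",h,.07)
        (cc,r)=cv2.minEnclosingCircle((w[:,:2]*1000).astype(np.float32)); print(s[i],ce[i],"centre mm",cc,r,"z",np.median(C[l==i][:,2]))
# lane bright metal z~.03-.045
m=((C[...,2]>.034)&(C[...,2]<.044)&(p.mean(2)>90)).astype(np.uint8)
m[:150]=0;m[260:]=0;m[:,:195]=0;m[:,445:]=0
w=C[m>0][:,:2]*1000; print(len(w),cv2.minAreaRect(w.astype(np.float32)))
E
```

```text
table z 0.000995516768231397
[ 377  166   44   43 1291] [398.70023238 186.50193648] centre mm (610.6870727539062, -151.88717651367188) 39.06406021118164 z 0.07026775855050249
[ 280  183   43   43 1291] [300.98218435 204.11309063] centre mm (582.8118896484375, 21.83441925048828) 38.91204833984375 z 0.07027099323423158
2855 ((632.57275390625, -4.0141143798828125), (190.2298583984375, 425.7235412597656), 8.88138484954834)
```

```bash
python3 - <<'E'
from h import *
p=np.load("scene0.npz")["p"]
cv2.imwrite("pics/scrop0.png",cv2.resize(p[160:270,140:360],None,fx=3.5,fy=3.5,interpolation=cv2.INTER_CUBIC))
E
```

```text
(no output)
```

View pics/crop0.png

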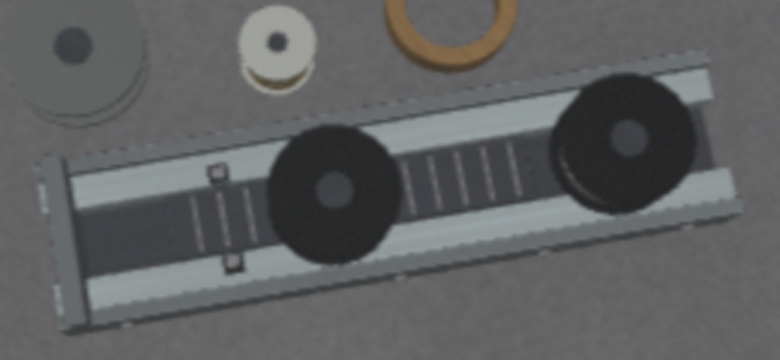

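View pics/scrop0.png

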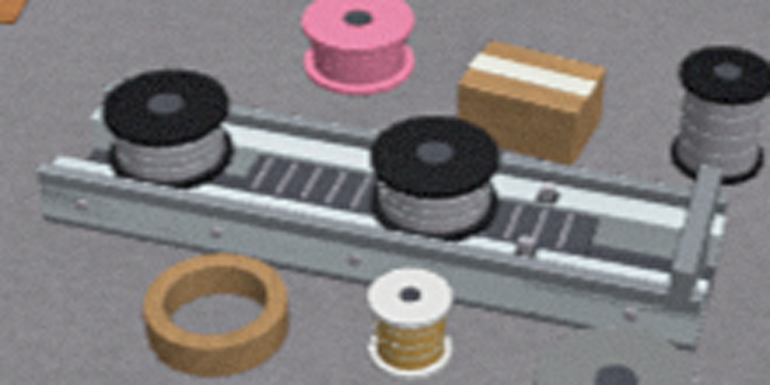

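The crop confirms the choice: the front spool at (301,204) is black with steel wire and sits next to the two teeth at (263,197) and (268,228).

```bash
python3 - <<'E'
from h import *
p=np.load("top0.npz")["p"].astype(int)
t=onz("top",[(262.7,197.3),(268,227.7)],.04)[:,:2]*1000
print("teeth",t,"dist",np.linalg.norm(t[0]-t[1]),"mid",t.mean(0))
# deck inner edges: bright mask columns
g=p.mean(2)
up,lo=[],[]
for u in list(range(222,258))+list(range(330,370)):
    col=g[150:260,u]; br=np.where(col>115)[0]+150
    gaps=np.where(np.diff(br)>8)[0]
    if len(gaps)==1: up.append((u,br[gaps[0]]+.5)); lo.append((u,br[gaps[0]+1]-.5))
for a in(up,lo):
    w=onz("top",a,.03)[:,:2]*1000
    vx,vy,x,y=cv2.fitLine(w.astype(np.float32),cv2.DIST_HUBER,0,.01,.01).ravel(); 
    if vy<0: vx,vy=-vx,-vy
    print(len(a),"dir",vx,vy,np.degrees(np.arctan2(vy,vx)),"x at y=0",x-y*vx/vy,"x at y=70",x+(70-y)*vx/vy)
print("end plate top", onz("top",[(211,195),(218,247)],.06)*1000)
E
```

```text
teeth [[601.03588612  89.88408001]
 [544.88285278  81.01750193]] dist 56.84874105715738 mid [572.95936945  85.45079097]
76 dir -0.15384741 0.9880946 98.84995 x at y=0 609.99884 x at y=70 599.09973
76 dir -0.15449038 0.9879943 98.88724 x at y=0 565.4912 x at y=70 554.5455
end plate top [[603.25173072 181.81724059  60.        ]
 [509.87427863 169.0447383   60.        ]]
```

Lane frame: direction 98.9°, origin about (574, 85) mm. The slot measures 44 mm wide, which matches the description. The front spool is at lane x -64 mm and the waiting spool at -240 mm. I'll close the fingers, line the jaws up with the lane (+32° yaw) and press at about lane x -134, world (595, -47).

```bash
python3 -m jog '[{"tx":2.5,"ty":-5,"wz":8},{"tx":5,"ty":-10,"wz":16},{"tx":7.5,"ty":-15,"wz":24},{"tx":10,"ty":-20,"wz":32},{"tx":12.5,"ty":-25,"wz":32}]' 1 30
python3 -m jog '[{"tx":2.5,"ty":-5},{"tx":5,"ty":-10},{"tx":7.5,"ty":-15},{"tx":10,"ty":-20},{"tx":12.5,"ty":-25}]'
python3 -c "
from cell import bot; print(bot.read_state())"
```

```text
{'time': 0.1, 'joints': array([ 6.46411942e+01,  6.67101279e+00,  8.26326078e+01, -1.75170803e-03,
        9.07581526e+01, -2.16475600e+00]), 'qd': array([-0.05477746, -0.09199109, -0.06650185,  0.00822908, -0.00731203,
       -0.00273054]), 'joint_torque': array([ 1.62207496e-03, -7.22914052e+01, -6.23859215e+01,  7.82105955e-02,
        2.28129560e-02, -7.81568269e-05]), 'position': array([0.26580349, 0.62034527, 0.30207577]), 'tool_rot': array([-1.79938205e+02, -5.83038712e-04,  1.56805928e+02]), 'force': array([0.05977934, 0.96867382, 0.25391015]), 'moment': array([-0.02943637,  0.03493138, -0.02281618]), 'gripper_width': 0.09304362709653514}$[0]: bad value
$[0]: bad value
```

```bash
python3 -m jog '[{"tx":2.5,"ty":-5.0,"tz":0.0,"wx":0.0,"wy":0.0,"wz":8.0},{"tx":5.0,"ty":-10.0,"tz":0.0,"wx":0.0,"wy":0.0,"wz":16.0},{"tx":7.5,"ty":-15.0,"tz":0.0,"wx":0.0,"wy":0.0,"wz":24.0},{"tx":10.0,"ty":-20.0,"tz":0.0,"wx":0.0,"wy":0.0,"wz":32.0},{"tx":12.5,"ty":-25.0,"tz":0.0,"wx":0.0,"wy":0.0,"wz":32.0}]' 1 30
```

```text
time: 0.72
position: [0.3912, 0.3687, 0.3025]
tool_rot: [-180.0, -0.0, -171.1]
force: [0.5, 0.4, 1.0]
gripper_width: 0.0476
```

```bash
python3 -m jog '[{"tx":2.5,"ty":-5.0,"tz":0,"wx":0,"wy":0,"wz":0},{"tx":5.0,"ty":-10.0,"tz":0,"wx":0,"wy":0,"wz":0},{"tx":7.5,"ty":-15.0,"tz":0,"wx":0,"wy":0,"wz":0},{"tx":10.0,"ty":-20.0,"tz":0,"wx":0,"wy":0,"wz":0},{"tx":12.5,"ty":-25.5,"tz":0,"wx":0,"wy":0,"wz":0}]'
python3 -m jog '[{"tx":2.5,"ty":-5.0,"tz":-1,"wx":0,"wy":0,"wz":0},{"tx":5.0,"ty":-10.0,"tz":-2,"wx":0,"wy":0,"wz":0},{"tx":7.8,"ty":-16.0,"tz":-4,"wx":0,"wy":0,"wz":0},{"tx":7.8,"ty":-16.0,"tz":-8,"wx":0,"wy":0,"wz":0},{"tx":7.8,"ty":-16.0,"tz":-10,"wx":0,"wy":0,"wz":0}]'
python3 - <<'E'
from cell import bot, read_camera
import cv2
for n in("scene","top"):
    p,d=read_camera(n); cv2.imwrite(f"pics/{n}1.png",p)
s=bot.read_state(); print(s["position"],s["time"],s["tool_rot"],s["force"],s["gripper_width"],s["joints"])
E
```

```text
time: 1.35
position: [0.5162, 0.1137, 0.3026]
tool_rot: [180.0, -0.0, -171.2]
force: [0.8, -0.6, 0.9]
gripper_width: 0.0014
time: 1.98
position: [0.5933, -0.0451, 0.2001]
tool_rot: [179.9, -0.2, -171.3]
force: [0.3, -0.1, 0.3]
gripper_width: 0.0006
[ 0.5930148  -0.04403574  0.20058298] 2.075 [ 179.93869876   -0.19602477 -171.1761205 ] [-0.14432527 -0.28822547  0.04232926] 0.00033091437779793093 [-6.70699928e+00 -5.92086785e-01  9.96878767e+01  6.65585724e-03
  8.11094912e+01 -1.05531814e+02]
```

View pics/scene1.png

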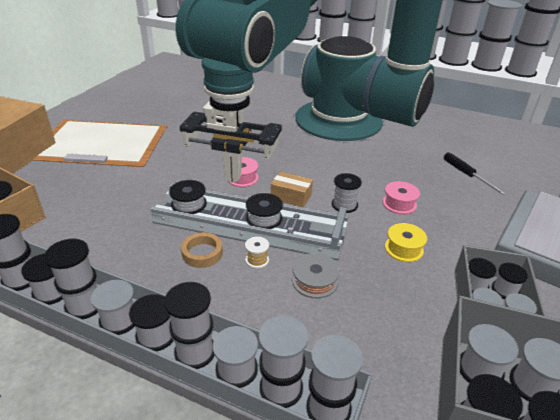

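View pics/top1.png

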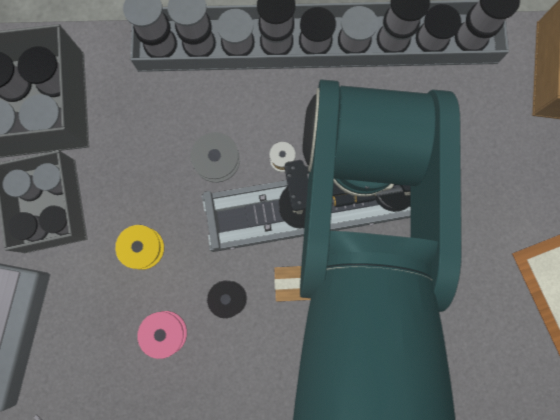

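The fingers, at scene pixel (235,165), hang over the gap between the two spools. I'll lower to just above the plate.

```bash
python3 -m jog '[{"tx":0.2,"ty":-0.2,"tz":-3,"wx":0,"wy":0,"wz":0},{"tx":0.2,"ty":-0.2,"tz":-6,"wx":0,"wy":0,"wz":0},{"tx":0.2,"ty":-0.2,"tz":-8,"wx":0,"wy":0,"wz":0},{"tx":0.2,"ty":-0.2,"tz":-8.2,"wx":0,"wy":0,"wz":0},{"tx":0.2,"ty":-0.2,"tz":-8.2,"wx":0,"wy":0,"wz":0}]'
python3 - <<'E'
from cell import bot, read_camera
import cv2
p,d=read_camera("scene"); cv2.imwrite("pics/scene2.png",cv2.resize(p[110:270,140:360],None,fx=3.5,fy=3.5,interpolation=cv2.INTER_CUBIC))
s=bot.read_state(); print(s["position"],s["time"],s["force"])
E
```

```text
time: 2.7
position: [0.5963, -0.0464, 0.1221]
tool_rot: [-180.0, 0.1, -171.2]
force: [-0.0, 0.6, -0.6]
gripper_width: 0.0008
[ 0.59636541 -0.04644409  0.12220551] 2.75 [-0.50699084  0.52336909  1.14225477]
```

View pics/scene2.png

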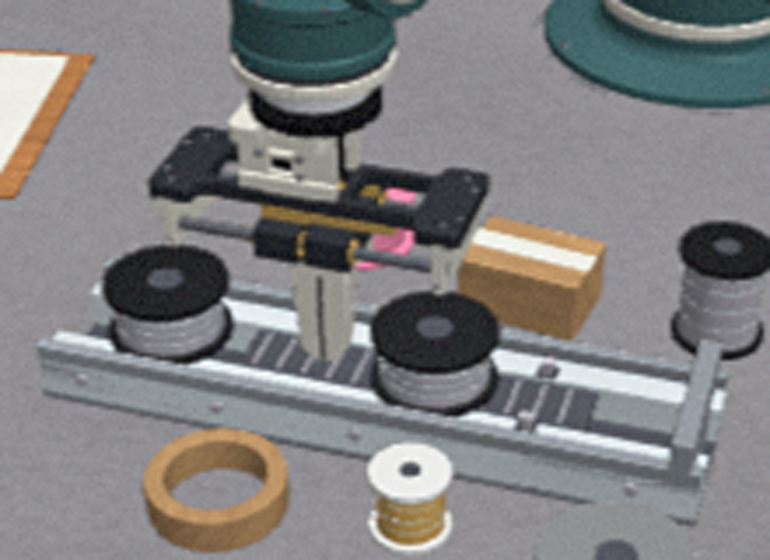

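The fingertips are above the plate, midway between the spools, at crop pixel (325,355). Pressing down in stages.

```bash
python3 -m jog '[{"tx":-0.1,"ty":0,"tz":-0.4,"wx":0,"wy":0,"wz":0},{"tx":-0.1,"ty":0,"tz":-0.8,"wx":0,"wy":0,"wz":0},{"tx":-0.1,"ty":0,"tz":-1.2,"wx":0,"wy":0,"wz":0},{"tx":-0.1,"ty":0,"tz":-1.2,"wx":0,"wy":0,"wz":0}]'
python3 -m jog '[{"tx":0,"ty":0,"tz":-0.3,"wx":0,"wy":0,"wz":0},{"tx":0,"ty":0,"tz":-0.6,"wx":0,"wy":0,"wz":0},{"tx":0,"ty":0,"tz":-0.6,"wx":0,"wy":0,"wz":0},{"tx":0,"ty":0,"tz":-0.6,"wx":0,"wy":0,"wz":0}]'

```

```text
time: 3.25
position: [0.595, -0.0466, 0.1087]
tool_rot: [-180.0, 0.0, -171.2]
force: [-0.2, -0.6, 4.2]
gripper_width: 0.0007
time: 3.75
position: [0.595, -0.0466, 0.1029]
tool_rot: [-180.0, 0.0, -171.2]
force: [0.5, -0.4, 5.2]
gripper_width: 0.0002
```

```bash
python3 -m jog '[{"tx":0,"ty":0,"tz":-0.2,"wx":0,"wy":0,"wz":0},{"tx":0,"ty":0,"tz":-0.3,"wx":0,"wy":0,"wz":0},{"tx":0,"ty":0,"tz":-0.3,"wx":0,"wy":0,"wz":0}]'
python3 - <<'E'
from cell import bot, read_camera
import cv2
p,d=read_camera("scene"); cv2.imwrite("pics/scene3.png",cv2.resize(p[140:270,180:360],None,fx=4,fy=4,interpolation=cv2.INTER_CUBIC))
s=bot.read_state(); print(s["position"],s["time"],s["force"])
E
```

```text
time: 4.12
position: [0.595, -0.0466, 0.0999]
tool_rot: [-180.0, 0.0, -171.2]
force: [-0.4, -0.3, 6.4]
gripper_width: 0.0008
[ 0.59497235 -0.0465792   0.09995623] 4.175 [-0.97687208  0.46645876  6.0180685 ]
```

View pics/scene3.png

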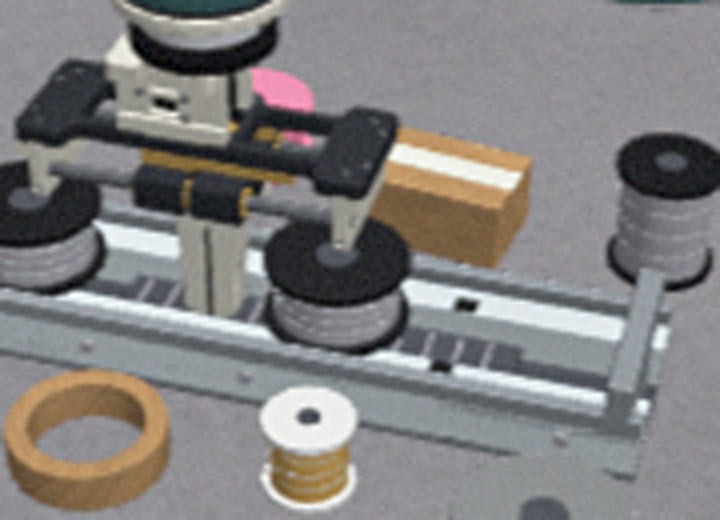

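The teeth have sunk: only dark pockets show at (465,303) and (440,367). The force is 6 N, from the spring alone. Now I push along the lane at constant height.

```bash
python3 -m jog '[{"tx":-0.08,"ty":0.5,"tz":0,"wx":0,"wy":0,"wz":0},{"tx":-0.15,"ty":1.0,"tz":0,"wx":0,"wy":0,"wz":0},{"tx":-0.22,"ty":1.4,"tz":0,"wx":0,"wy":0,"wz":0},{"tx":-0.31,"ty":2.0,"tz":0,"wx":0,"wy":0,"wz":0},{"tx":-0.39,"ty":2.5,"tz":0,"wx":0,"wy":0,"wz":0}]'
python3 -m jog '[{"tx":-0.08,"ty":0.5,"tz":0,"wx":0,"wy":0,"wz":0},{"tx":-0.16,"ty":1.0,"tz":0,"wx":0,"wy":0,"wz":0},{"tx":-0.23,"ty":1.5,"tz":0,"wx":0,"wy":0,"wz":0},{"tx":-0.31,"ty":2.0,"tz":0,"wx":0,"wy":0,"wz":0},{"tx":-0.39,"ty":2.5,"tz":0,"wx":0,"wy":0,"wz":0}]'
python3 - <<'E'
from cell import bot, read_camera
import cv2
p,d=read_camera("scene"); cv2.imwrite("pics/scene4.png",cv2.resize(p[140:270,180:360],None,fx=4,fy=4,interpolation=cv2.INTER_CUBIC))
s=bot.read_state(); print(s["position"],s["time"],s["force"])
E
```

```text
time: 4.8
position: [0.5913, -0.0223, 0.1002]
tool_rot: [-179.9, 0.0, -171.2]
force: [0.4, -9.2, 5.7]
gripper_width: 0.0005
time: 5.42
position: [0.5874, 0.0026, 0.1002]
tool_rot: [-179.9, 0.0, -171.2]
force: [0.8, -10.0, 5.6]
gripper_width: 0.0005
[0.58733486 0.00315205 0.10020668] 5.475 [ 1.59017658 -6.02438639  5.25169844]
```

View pics/scene4.png

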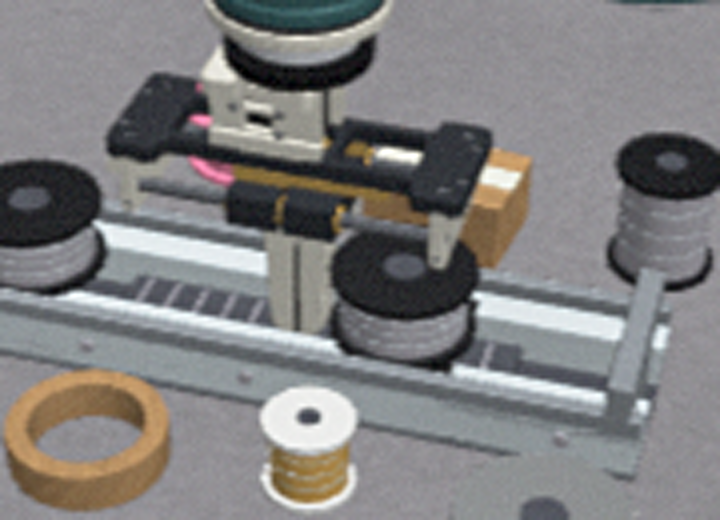

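The spool slides ahead of the fingers with the teeth still down, with its centre at about (405,265) in the crop. About 75 mm remain.

```bash
python3 -m jog '[{"tx":-0.08,"ty":0.5,"tz":0,"wx":0,"wy":0,"wz":0},{"tx":-0.16,"ty":1.0,"tz":0,"wx":0,"wy":0,"wz":0},{"tx":-0.23,"ty":1.5,"tz":0,"wx":0,"wy":0,"wz":0},{"tx":-0.31,"ty":2.0,"tz":0,"wx":0,"wy":0,"wz":0},{"tx":-0.39,"ty":2.5,"tz":0,"wx":0,"wy":0,"wz":0}]'
python3 -m jog '[{"tx":-0.08,"ty":0.5,"tz":0,"wx":0,"wy":0,"wz":0},{"tx":-0.16,"ty":1.0,"tz":0,"wx":0,"wy":0,"wz":0},{"tx":-0.23,"ty":1.5,"tz":0,"wx":0,"wy":0,"wz":0},{"tx":-0.31,"ty":2.0,"tz":0,"wx":0,"wy":0,"wz":0},{"tx":-0.39,"ty":2.5,"tz":0,"wx":0,"wy":0,"wz":0}]'
python3 -m jog '[{"tx":-0.08,"ty":0.5,"tz":0,"wx":0,"wy":0,"wz":0},{"tx":-0.16,"ty":1.0,"tz":0,"wx":0,"wy":0,"wz":0},{"tx":-0.25,"ty":1.6,"tz":0,"wx":0,"wy":0,"wz":0},{"tx":-0.25,"ty":1.6,"tz":0,"wx":0,"wy":0,"wz":0}]'
python3 - <<'E'
from cell import bot, read_camera
import cv2
p,d=read_camera("scene"); cv2.imwrite("pics/scene5.png",cv2.resize(p[140:270,180:360],None,fx=4,fy=4,interpolation=cv2.INTER_CUBIC))
s=bot.read_state(); print(s["position"],s["time"],s["force"])
E
```

```text
time: 6.1
position: [0.5835, 0.0277, 0.1002]
tool_rot: [-179.9, 0.0, -171.2]
force: [1.1, -9.7, 6.2]
gripper_width: 0.0005
time: 6.72
position: [0.5796, 0.0526, 0.1002]
tool_rot: [-179.9, 0.0, -171.2]
force: [0.8, -9.4, 6.7]
gripper_width: 0.0004
time: 7.22
position: [0.577, 0.0692, 0.1001]
tool_rot: [-179.9, 0.0, -171.2]
force: [0.2, -3.4, 6.3]
gripper_width: 0.0007
[0.57701369 0.06916781 0.10009092] 7.275 [ 0.15755333 -3.30520072  5.64641742]
```

View pics/scene5.png

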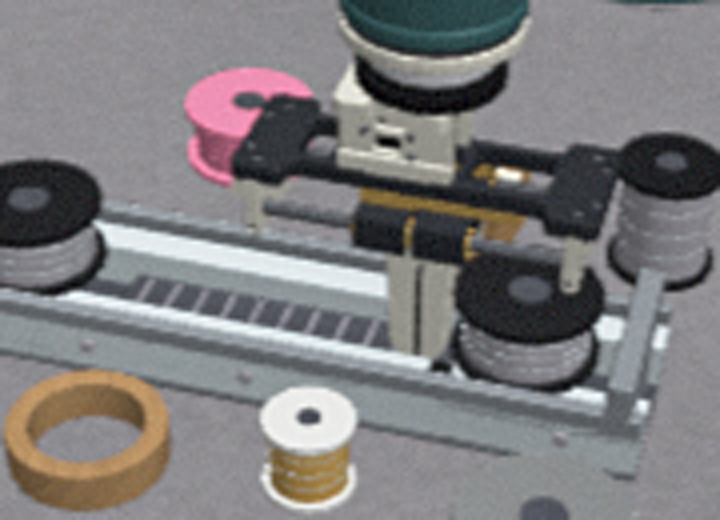

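The spool is past the front tooth, with about 9 mm left to the end plate. I'll creep until contact.

```bash
python3 -m jog '[{"tx":-0.05,"ty":0.3,"tz":0,"wx":0,"wy":0,"wz":0},{"tx":-0.09,"ty":0.6,"tz":0,"wx":0,"wy":0,"wz":0},{"tx":-0.09,"ty":0.6,"tz":0,"wx":0,"wy":0,"wz":0}]'
python3 -m jog '[{"tx":-0.03,"ty":0.2,"tz":0,"wx":0,"wy":0,"wz":0},{"tx":-0.03,"ty":0.2,"tz":0,"wx":0,"wy":0,"wz":0}]'
```

```text
time: 7.65
position: [0.5762, 0.0749, 0.1001]
tool_rot: [-179.9, 0.0, -171.2]
force: [1.1, -7.0, 6.6]
gripper_width: 0.0003
time: 7.9
position: [0.5759, 0.0767, 0.1001]
tool_rot: [-179.9, 0.0, -171.2]
force: [0.2, -9.1, 5.8]
gripper_width: 0.0006
```

```bash
python3 -m jog '[{"tx":-0.02,"ty":0.1,"tz":0,"wx":0,"wy":0,"wz":0},{"tx":-0.02,"ty":0.1,"tz":0,"wx":0,"wy":0,"wz":0}]'
python3 -m jog '[{"tx":-0.02,"ty":0.1,"tz":0,"wx":0,"wy":0,"wz":0},{"tx":-0.02,"ty":0.1,"tz":0,"wx":0,"wy":0,"wz":0}]'
python3 - <<'E'
from cell import bot, read_camera
import cv2
p,d=read_camera("scene"); cv2.imwrite("pics/scene6.png",cv2.resize(p[180:270,250:360],None,fx=6,fy=6,interpolation=cv2.INTER_CUBIC))
p,d=read_camera("top"); cv2.imwrite("pics/top6.png",cv2.resize(p[160:270,190:330],None,fx=5,fy=5,interpolation=cv2.INTER_CUBIC))
E
```

```text
time: 8.15
position: [0.5757, 0.0776, 0.1002]
tool_rot: [-179.9, 0.0, -171.2]
force: [0.4, -9.4, 5.7]
gripper_width: 0.0007
time: 8.4
position: [0.5755, 0.0786, 0.1001]
tool_rot: [-179.9, 0.0, -171.2]
force: [2.1, -9.7, 6.8]
gripper_width: 0.0008
```

View pics/scene6.png

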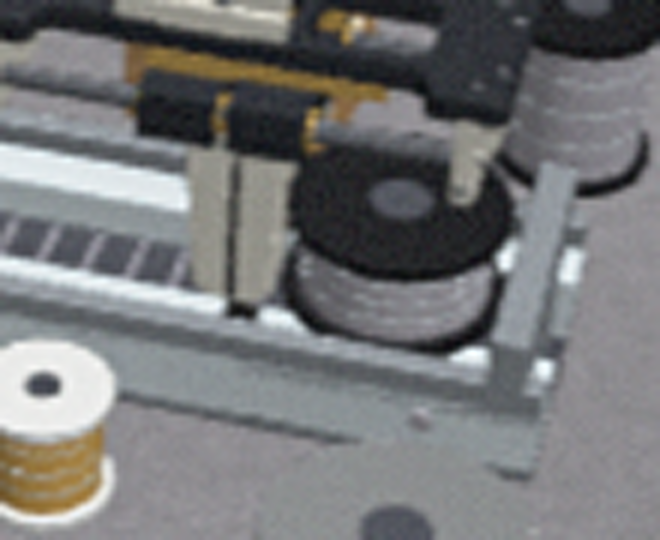

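View pics/top6.png

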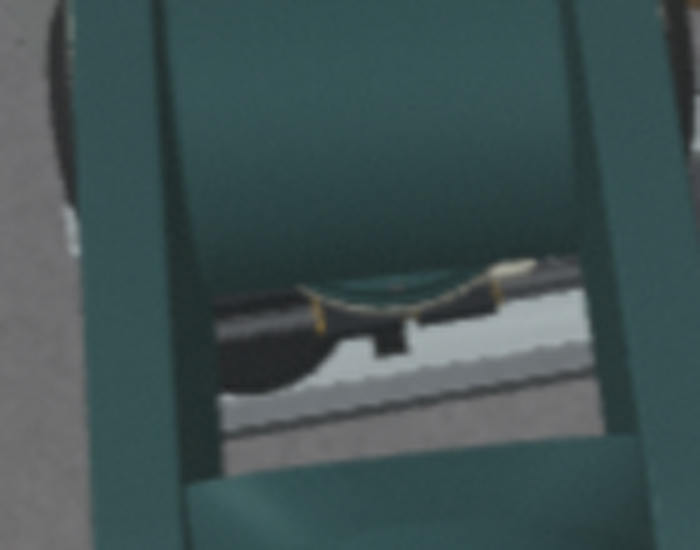

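There is no contact yet: the push force is still about 9.5 N of sliding friction. Continuing in small steps.

```bash
python3 -m jog '[{"tx":-0.02,"ty":0.1,"tz":0,"wx":0,"wy":0,"wz":0},{"tx":-0.02,"ty":0.1,"tz":0,"wx":0,"wy":0,"wz":0}]'
python3 -m jog '[{"tx":-0.02,"ty":0.1,"tz":0,"wx":0,"wy":0,"wz":0},{"tx":-0.02,"ty":0.1,"tz":0,"wx":0,"wy":0,"wz":0}]'
```

```text
time: 8.75
position: [0.5753, 0.0796, 0.1001]
tool_rot: [-179.9, 0.0, -171.2]
force: [1.7, -9.9, 6.0]
gripper_width: 0.0005
time: 9.0
position: [0.5752, 0.0804, 0.1003]
tool_rot: [-179.9, 0.0, -171.2]
force: [1.2, -11.3, 7.3]
gripper_width: 0.0002
```

```bash
python3 -m jog '[{"tx":-0.02,"ty":0.1,"tz":0,"wx":0,"wy":0,"wz":0},{"tx":-0.02,"ty":0.1,"tz":0,"wx":0,"wy":0,"wz":0}]'
```

```text
time: 9.25
position: [0.5751, 0.0808, 0.1005]
tool_rot: [-179.8, 0.1, -171.2]
force: [1.6, -18.4, 10.4]
gripper_width: 0.0007
```

Contact: the push force rose to 18 N while the motion stalled. I back off about 8 mm with the plate still down, check, then lift straight up.

```bash
python3 -m jog '[{"tx":0.05,"ty":-0.3,"tz":0,"wx":0,"wy":0,"wz":0},{"tx":0.12,"ty":-0.8,"tz":0,"wx":0,"wy":0,"wz":0},{"tx":0.12,"ty":-0.8,"tz":0,"wx":0,"wy":0,"wz":0}]'
python3 - <<'E'
from cell import bot, read_camera
import cv2
p,d=read_camera("scene"); cv2.imwrite("pics/scene7.png",cv2.resize(p[180:270,250:360],None,fx=6,fy=6,interpolation=cv2.INTER_CUBIC))
print(bot.read_state()["force"])
E
```

```text
time: 9.62
position: [0.576, 0.0745, 0.1001]
tool_rot: [180.0, 0.0, -171.2]
force: [-0.0, 0.6, 6.4]
gripper_width: 0.0003
[-0.38356115  0.12439579  5.07335413]
```

View pics/scene7.png

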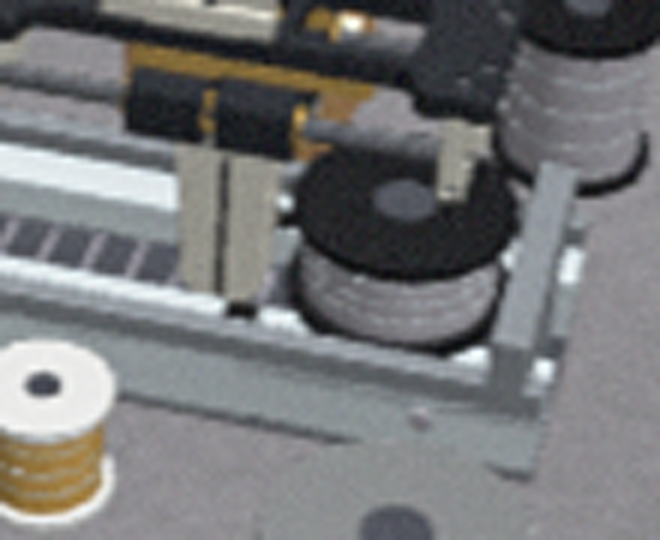

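The fingers are clear of the spool and the plate is still held down. Lifting off, then moving aside for a clear look from above.

```bash
python3 -m jog '[{"tx":0,"ty":0,"tz":0.7,"wx":0,"wy":0,"wz":0},{"tx":0,"ty":0,"tz":1.5,"wx":0,"wy":0,"wz":0},{"tx":0,"ty":0,"tz":3,"wx":0,"wy":0,"wz":0},{"tx":0,"ty":0,"tz":6,"wx":0,"wy":0,"wz":0},{"tx":0,"ty":0,"tz":11,"wx":0,"wy":0,"wz":0}]'
python3 -m jog '[{"tx":0,"ty":0,"tz":5,"wx":0,"wy":0,"wz":0},{"tx":-2,"ty":4,"tz":9,"wx":0,"wy":0,"wz":0},{"tx":-5,"ty":9,"tz":9,"wx":0,"wy":0,"wz":0},{"tx":-8,"ty":14,"tz":9,"wx":0,"wy":0,"wz":0},{"tx":-11,"ty":19,"tz":9,"wx":0,"wy":0,"wz":0}]'
python3 -m jog '[{"tx":-3,"ty":5,"tz":0,"wx":0,"wy":0,"wz":0},{"tx":-6,"ty":10,"tz":0,"wx":0,"wy":0,"wz":0},{"tx":-9,"ty":15,"tz":0,"wx":0,"wy":0,"wz":0},{"tx":-12,"ty":20,"tz":0,"wx":0,"wy":0,"wz":0},{"tx":-14,"ty":25,"tz":0,"wx":0,"wy":0,"wz":0}]'
python3 - <<'E'
from h import *
from cell import bot, read_camera
p,d=read_camera("scene"); cv2.imwrite("pics/scene8.png",cv2.resize(p[150:270,140:360],None,fx=3.5,fy=3.5,interpolation=cv2.INTER_CUBIC))
p,D=read_camera("top"); cv2.imwrite("pics/top8.png",p)
C=cloud("top",D)
m=((p.max(2)<45)&(C[...,2]>.058)&(C[...,2]<.082)).astype(np.uint8)
n,l,s,ce=cv2.connectedComponentsWithStats(m)
f=np.array([-.1542,.988]);o=np.array([574.3,85.4])
for i in range(1,n):
    if s[i,4]>300 and 190<ce[i,0]<450 and 150<ce[i,1]<260:
        cs,_=cv2.findContours((l==i).astype(np.uint8),cv2.RETR_EXTERNAL,cv2.CHAIN_APPROX_NONE)
        w=onz("top",cv2.convexHull(max(cs,key=len))[:,0],.07)
        cc,r=cv2.minEnclosingCircle((w[:,:2]*1000).astype(np.float32)); print(ce[i],cc,r,"lane x",(np.array(cc)-o)@f,np.median(C[l==i][:,2]))
print(bot.read_state()["position"])
E
```

```text
time: 10.3
position: [0.5749, 0.0744, 0.2099]
tool_rot: [180.0, -0.2, -171.2]
force: [0.7, -0.9, 0.7]
gripper_width: 0.0006
time: 10.92
position: [0.4643, 0.2656, 0.3005]
tool_rot: [180.0, 0.0, -171.2]
force: [0.4, 0.8, 0.4]
gripper_width: 0.0003
time: 11.55
position: [0.324, 0.5158, 0.3007]
tool_rot: [180.0, 0.0, -171.2]
force: [1.7, 0.7, 1.2]
gripper_width: 0.0004
[398.65514593 186.4516129 ] (610.6870727539062, -151.88717651367188) 39.06406021118164 lane x -240.05061701416017 0.07027552972973544
[236.58725341 215.30273141] (564.968994140625, 135.14352416992188) 39.20508575439453 lane x 50.58544298339842 0.0702560485971987
[0.32332833 0.51752043 0.29968259]
```

View pics/scene8.png

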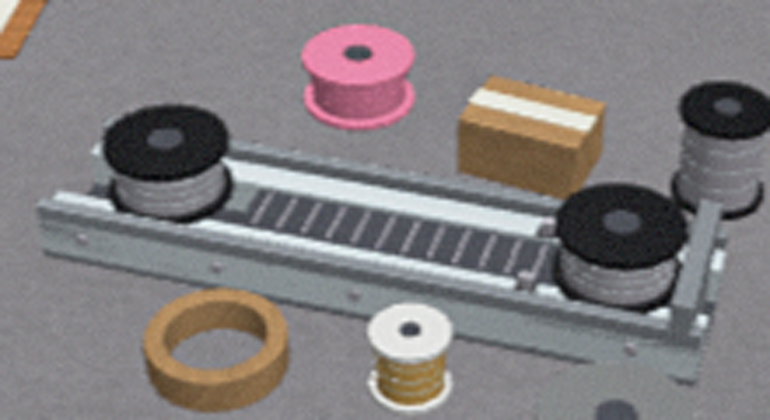

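View pics/top8.png

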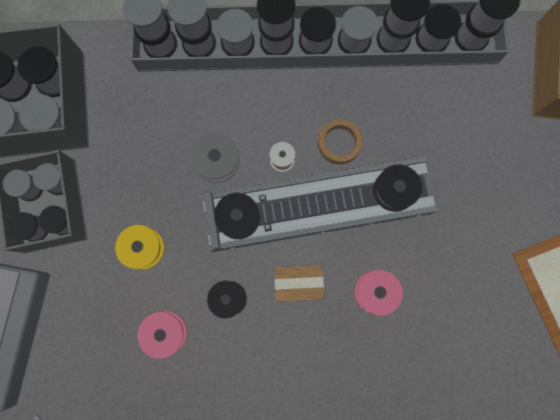

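The front spool sits against the end plate at lane x +50.6, top pixel (237,215). The teeth are up behind it at (263,198) and (267,227), and the waiting spool has not moved. Handing in.

```bash
python3 -c "
from cell import bot; print(bot.hand_in())"
```

```text
the job is handed in; nothing more can be done
None
```

The front spool is at the end plate with the stop teeth sprung up behind it, and I handed the job in at about 11.6 s.

**What I did:** With the fingers closed, I pressed the stop plate down about 13 mm just behind the front spool. The pictures showed both teeth sunk. I kept the plate down while pushing the spool about 115 mm, until the push force rose from about 10 to 18 N and the motion stalled. I then backed off, lifted straight up and moved the arm clear.

**Last checks:**
- **Front spool:** its centre measures lane x +50.6 mm (touching is +50), and it stands upright with its top at 70 mm.
- **Teeth:** both show as raised behind the spool in the last pictures.
- **Waiting spool:** it is at exactly the position measured at the start.
- **Bystanders and look-alikes:** they look unmoved in the pictures; I did not measure them.

No check failed or disagreed. My first two move commands were refused because the rows left out zero values; no motion resulted.

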